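# Open the filler jar braced in the caddy

## Task

The scraper has been left lying across the square well of the caddy: lay it flat in the tool trough beside the smoothing tool. Then pick up the square jar, keeping it upright with its cap on, and stand it fully down in the square well, which keeps it from turning. Unscrew its tight cap anticlockwise, turning only until the threads let go (about a quarter turn), lift it straight off and finish holding the cap level in the gripper a centimetre or two above the open mouth, with the jar still seated and everything else left where it is.

Things in the scene. Friction and masses are not known exactly. Their poses are not given: they have to be found in the camera images.
- caddy: Grey moulded caddy screwed to the worktop, 212 x 236 mm, base plate 5 mm thick. Origin: centre of its underside; x along its 212 mm length, y across, z up. On its -y half stands the square well, on its +y half the long shallow tool trough.
- well (a point): Centre of the floor of the square well (axes as the caddy; 68 mm to the -y side of the caddy's origin, 5 mm above the worktop). Inside 67 x 67 mm, sides parallel to the caddy's axes, 41 mm deep; over its top 8 mm it flares out to 79 x 79 mm as a lead-in. Its flat rim, 89 x 89 mm outside, is 46 mm above the worktop.
- trough (a point): Centre of the floor of the tool trough (axes as the caddy; 50 mm to the +y side of the caddy's origin, 5 mm above the worktop). Inside 200 mm along x and 118 mm along y, walls 4 mm thick and 27 mm high. The smoothing tool lies along its +y wall; the free floor is from y = -59 to about y = +20 mm.
- scraper: Caulk scraper, 160 mm long along its x, flat underside, 0.06 kg; lies across the rim of the square well. Origin: centre of its underside. Handle from x = -80 to +35 mm, 26 mm wide and 14 mm thick; then a 32 mm wide, 8 mm thick neck and a steel blade 44 mm wide and 4 mm thick at the +x end.
- smoother: Hard rubber smoothing tool lying in the trough, flat paddle about 110 x 28 x 8 mm, long along x. Origin: centre of its underside. To be left alone.
- jar: White jar, the only square one: its lower part is 62 x 62 mm (corner radius 6 mm), 78 mm high, then a round neck of 44 mm diameter; 107 mm high with its cap on, about 0.4 kg. Origin: centre of its underside; x and y square to its sides, z up. In the well it has up to about 7 degrees of play either way before the sides stop it from turning.
- jar_mouth (a point): Centre of the rim of the jar's mouth, on its axis 104 mm above its underside (axes as the jar). Three sloping thread ribs stand 4 mm out from the neck; the cap's lugs sit under them. The cap comes free once turned 57 to 103 degrees anticlockwise (from above) relative to the jar, best about 80; further on the lugs run under the next ribs.
- cap: Black ribbed cap of the square jar, 60 mm in diameter, 24 mm high, 0.08 kg. Origin: centre of its lower edge, z up. Closed: lower edge 83 mm above the jar's underside, 21 mm below the mouth rim, and x axis 80 degrees clockwise (from above) of the jar's x. Free: the x axes are about parallel.
- round_jar: White round jar with a black lid, 68 mm diameter, 95 mm high. Origin: centre of its underside. Bystander.
- opener: Small cartridge opener, flat handle with a ring at one end, about 84 x 28 x 18 mm, lying on the worktop. Bystander.
- tape: Roll of masking tape lying flat, 100 mm diameter, 25 mm high. Origin: centre of its underside. Bystander.
- tin: Aluminium tin, 80 mm diameter, 120 mm high. Origin: centre of its underside. Bystander.
- cap_top (a point): Centre of the cap's flat top, 24 mm above its lower edge. A sprung liner inside makes the closed cap tight (about 0.5 N m to start it) and it cannot be pulled off while closed. The thread rises 2.4 mm while it unscrews; the gripper need not rise with it. Jar and cap may be lifted together by the cap.

How it is judged:
On the way, in this order (a step that is already met when the one before it is completed fails the run):
1. the scraper lies flat in the tool trough, let go and at rest (x of scraper in the frame of trough between -0.09 and 0.09 m and y of scraper in the frame of trough between -0.052 and 0.052 m and z of scraper in the frame of trough below 0.012 m and angle between scraper's own z axis and vertical below 0.15 rad and contact force between scraper and the arm below 0.1 N and contact force between scraper and the fingers below 0.1 N and linear speed of scraper below 0.02 m/s), for 0.2 s.
2. the square jar stands fully down in the square well with its cap still closed (horizontal distance between jar and well below 0.008 m and z of jar in the frame of well below 0.004 m and angle between jar's own z axis and vertical below 0.06 rad and distance between cap and jar_mouth below 0.024 m and angle between the x axis of cap and the x axis of jar, either way round above 1.05 rad), for 0.2 s.
3. the cap has been turned until its threads let go, the jar braced in the well (horizontal distance between jar and well below 0.008 m and z of jar in the frame of well below 0.004 m and angle between jar's own z axis and vertical below 0.06 rad and angle between the x axis of cap and the x axis of jar, either way round below 0.55 rad), for 0.1 s.
At the end, for the whole second after the job is handed in: Cap held level (0.2 rad), still, off the jar, its lower edge 2 to 45 mm above the mouth, within 15 mm of its axis, cap x within 0.7 rad of jar x. Jar upright and down in the well (4 mm of its floor, 8 mm of its centre). Scraper flat in the trough, not touched (z of cap in the frame of jar_mouth between 0.002 and 0.045 m and horizontal distance between cap and jar_mouth below 0.015 m and angle between cap's own z axis and vertical below 0.2 rad and angle between the x axis of cap and the x axis of jar, either way round below 0.7 rad and contact force between cap and the fingers above 1 N and contact force between cap and jar below 0.05 N and linear speed of cap below 0.03 m/s and horizontal distance between jar and well below 0.008 m and z of jar in the frame of well below 0.004 m and angle between jar's own z axis and vertical below 0.06 rad and x of scraper in the frame of trough between -0.09 and 0.09 m and y of scraper in the frame of trough between -0.052 and 0.052 m and z of scraper in the frame of trough below 0.012 m and angle between scraper's own z axis and vertical below 0.15 rad and contact force between scraper and the arm below 0.1 N and contact force between scraper and the fingers below 0.1 N); the arm keeps its last pose, push and grip.
It fails at once if another thing is pushed away from its place (by more than 40 mm) or knocked over (distance of any of smoother, round_jar, opener, tape, tin from where it was at the start of the episode above 0.04 m or angle between any of round_jar, tin, tape's own z axis and vertical above 0.5 rad).
It fails at once if the square jar is tipped more than about 30 degrees (angle between jar's own z axis and vertical above 0.52 rad).
It also fails if it takes over 54 s, if anything falls off the work surface, if the arm or the gripper's body presses on something with over 40 N, if the wrist force passes 120 N, or if a joint passes its speed limit or range.

## Robot

A 6-joint arm with a two-finger parallel gripper is mounted at the origin on the work surface. World frame = base frame: x ahead of the robot, y to its left, z up, the work surface at z = 0. Lengths are in m, angles in rad, forces in N, time in s.
With the tool pointing down it reaches from about 0.275 to 0.75 m from the base axis. Payload 10.2 kg.
Tool frame: the origin (TCP) lies midway between the tips of the shut fingers; the grasp point (between the pads) lies 19 mm behind it (env.hold_point_z is the distance from the TCP to the grasp point, in m); z points along the fingers, y is the line along which they close (so a half turn about z gives the same grasp; the last joint's range is limited). The gripper opens to 85 mm and grips with 20 to 120 N. Pads are 22 mm wide; open, the fingers measure 114 mm over their backs; the gripper's body (76 mm by 85 mm) begins 54 mm behind the grasp point. The pads swing forward as they close: fully open they stand 13 mm farther back than shut.
Start: joints at [0.931, 0.313, 1.498, -0, 1.331, -0.223], TCP at [0.213, 0.48, 0.231] pointing down, gripper open.
Joint ranges: [-2.94, 2.94], [-0.97, 2.17], [0.19, 2.56], [-1.23, 4.37], [0.02, 3.11], [-2.88, 2.88]. Speed limits (rad/s): [2.39, 2.39, 3.01, 3.14, 3.14, 3.14].

## Interface

Orientations are given as a unit quaternion [x, y, z, w].
In Python, from bench import env gives the robot as it stands. Calls block until the motion is done:
- env.reach(position, orientation): joint-space move of the TCP to a pose.
- env.movel(position, velocity=0.15, frame=None, guard=None): straight line of the TCP; frame=None keeps the orientation; velocity is the mean speed in m/s. With guard (N) it stops when the force on the tool has changed by that much, and returns True; else False.
- env.set_joints(angles): joint-space move.
- env.release() and env.close_gripper(effort=None): open the fingers fully, or close them until they stop; effort is the grip in N (None keeps the last).
- env.hold(seconds).
- env.ik(position, orientation): joint angles nearest the present ones, or None.
- env.sense(): the state.
- env.grab_frame(name): name is "scene" or "side" or "wrist"; returns a dict with "frame" (480x640x3 uint8, red, green, blue), "mtx" (3x3 intrinsics, pixels), "view" (4x4, takes a point from world to camera coordinates). Camera axes: x right, y down, z forward; pixel columns grow to the right and rows downward; lengths in m; the calibration is good to about 2 mm. A picture is of the moment at which its call begins. There is no depth.
A pose or a line that the arm cannot do raises env.MotionError and nothing moves.
- env.hand_in(): hands the job in; it is judged then, once.
The state is a dict: "clock": time; "joints": joint angles; "qvel": joint speeds; "joint_efforts": joint torques, N m; "position": TCP position; "ee_rot": TCP orientation; "contact_force": force on the tool from outside, world axes, zero at the start; "ft_torque": the same for the moment, N m; "finger_gap": opening from 0.0 (shut) to 1.0 (fully open); "gripper_force": force on a finger pad.
Only numpy, scipy, OpenCV 4.12 (cv2) and the standard library are available. Lean on these libraries where they do the work, as an engineer would, in place of code of your own. Each camera call takes 0.05 s, during which the arm holds its last target. There are 200 camera calls.

## Working session

There is one attempt and no reset: what is moved stays moved. The work goes in short steps, each a Python script; the robot and the scene stay as the last script left them, time stands still between calls to the robot, and variables do not carry over. Pictures are saved under pics/ and viewed, at most 11 in all, crops included, and the job is handed in when it is done.

```bash
mkdir -p pics
python3 - <<'E'
from bench import env
import cv2,numpy as np
for n in("scene","side","wrist"):
    f=env.grab_frame(n); cv2.imwrite(f"pics/{n}0.png",f["frame"][:,:,::-1]); np.savez(f"pics/{n}0.npz",**f)
    print(n,np.linalg.inv(f["view"])[:3].round(3).tolist(),f["mtx"].round(1).tolist())
s=env.sense();print(s["clock"],s["position"],s["ee_rot"],s["finger_gap"],env.hold_point_z)
E
```

```text
scene [[0.387, 0.665, -0.639, 1.279], [0.922, -0.266, 0.281, -0.3], [0.017, -0.698, -0.716, 0.936]] [[490.6, 0.0, 309.2], [0.0, 490.6, 240.2], [0.0, 0.0, 1.0]]
side [[-0.996, -0.06, 0.071, 0.453], [-0.093, 0.616, -0.782, 1.087], [0.003, -0.786, -0.619, 0.909]] [[503.7, 0.0, 316.2], [0.0, 503.7, 245.8], [0.0, 0.0, 1.0]]
wrist [[0.405, 0.873, 0.272, 0.143], [0.914, -0.386, -0.122, 0.511], [-0.002, 0.298, -0.954, 0.374]] [[366.0, 0.0, 323.0], [0.0, 366.0, 233.2], [0.0, 0.0, 1.0]]
0.15 [0.21243549 0.47989685 0.23086981] [ 2.06892569e-01  9.78363545e-01 -4.39874072e-04 -2.11162311e-04] 1.0019073350225247 0.0187
```

View pics/scene0.png

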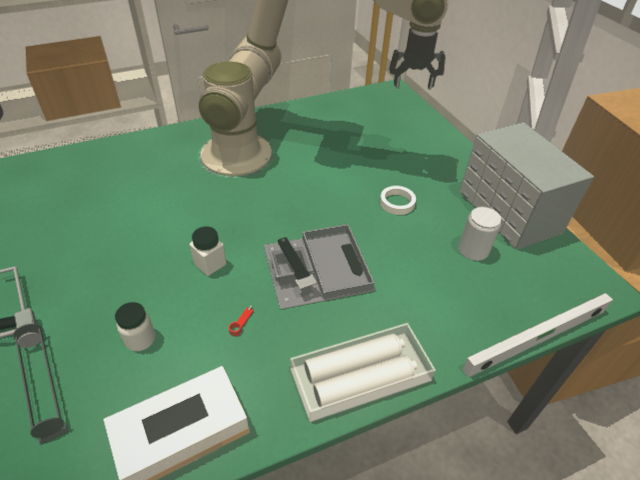

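View pics/side0.png

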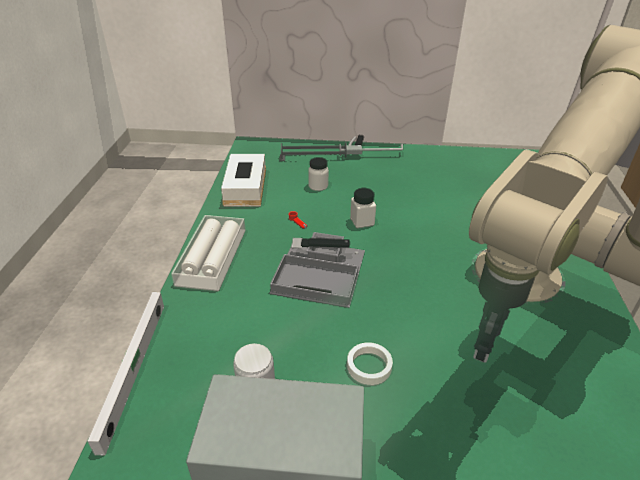

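The scene view shows the caddy around (318,265), with the scraper across the well from (285,240) to (306,283). The square jar is at (208,250) with its cap at (206,238), and the opener is at (241,320). The side view shows the same layout, with the jar at (363,208). I'll cast rough rays, then look from above with the wrist camera.

```bash
cat > h.py <<'E'
from bench import env
import cv2,numpy as np
from scipy.spatial.transform import Rotation as R
def down(yaw):  # tool pointing down, tool y (closing line) at angle yaw in world
    return R.from_matrix(np.c_[[np.sin(yaw),-np.cos(yaw),0],[np.cos(yaw),np.sin(yaw),0],[0,0,-1]]).as_quat()
def ray(f,uv,z):
    T=np.linalg.inv(f["view"]); d=T[:3,:3]@np.linalg.inv(f["mtx"])@np.array([*uv,1.])
    return T[:3,3]+d*(z-T[2,3])/d[2]
def proj(f,p):
    q=f["view"]@np.r_[p,1]; q=f["mtx"]@q[:3]; return q[:2]/q[2]
def shot(n,tag):
    f=env.grab_frame(n); cv2.imwrite(f"pics/{tag}.png",f["frame"][:,:,::-1]); np.savez(f"pics/{tag}.npz",**f); return f
E
python3 - <<'E'
from h import *
f=np.load("pics/scene0.npz");g=np.load("pics/side0.npz")
for n,u,z in[("cap",(206,235),.107),("caddycorner",(265,240),.005),("c2",(281,304),.005),("c3",(373,291),.005),("c4",(346,227),.005),("scr handle",(280,239),.06),("blade",(307,284),.05)]: print(n,ray(f,u,z).round(3))
print("side cap",ray(g,(364,195),.107).round(3))
s=env.sense(); Rt=R.from_quat(s["ee_rot"]).as_matrix()
C=np.linalg.inv(np.load("pics/wrist0.npz")["view"])
print("cam in tool",(Rt.T@(C[:3,3]-s["position"])).round(3),(Rt.T@C[:3,:3]).round(3).tolist())
E
```

```text
cap [ 0.433 -0.196  0.107]
caddycorner [ 0.405 -0.043  0.005]
c2 [ 0.617 -0.077  0.005]
c3 [0.664 0.142 0.005]
c4 [0.44  0.178 0.005]
scr handle [ 0.467 -0.023  0.06 ]
blade [ 0.618 -0.012  0.05 ]
side cap [ 0.428 -0.182  0.107]
cam in tool [ 0.076  0.    -0.143] [[-0.0, -0.954, -0.299], [1.0, 0.0, -0.001], [0.001, -0.299, 0.954]]
```

Run:
```python
from h import *
print(env.ik([0.5,-0.10,0.30],down(0)),env.ik([0.5,-0.10,0.30],down(np.pi)))
env.reach([0.5,-0.10,0.30],down(0))
f=shot("wrist","w1");print(env.sense()["clock"],env.sense()["position"],env.sense()["joints"])
```

```text
Traceback (most recent call last):
  File "h.py", line 5, in down
    return R.from_matrix(np.c_[[np.sin(yaw),-np.cos(yaw),0],[np.cos(yaw),np.sin(yaw),0],[0,0,-1]]).as_quat()
           ~~~~~~~~~~~~~^^^^^^^^^^^^^^^^^^^^^^^^^^^^^^^^^^^^^^^^^^^^^^^^^^^^^^^^^^^^^^^^^^^^^^^^^^
  File "scipy/spatial/transform/_rotation.pyx", line 1143, in scipy.spatial.transform._rotation.Rotation.from_matrix
ValueError: Non-positive determinant (left-handed or null coordinate frame) in rotation matrix 0: [[ 0.  1.  0.]
 [-1.  0.  0.]
 [ 0.  0. -1.]].
```

```bash
sed -i 's/np.c_\[\[np.sin(yaw),-np.cos(yaw),0\]/np.c_[[-np.sin(yaw),np.cos(yaw),0]/' h.py
python3 - <<'E'
from h import *
env.reach([0.44,-0.02,0.32],down(np.pi/2))
f=shot("wrist","w1");print(env.sense()["clock"],env.sense()["position"],env.sense()["joints"])
E
```

```text
2.2083 [ 0.44002813 -0.01945571  0.31991099] [-3.11431751e-01  6.97824872e-02  1.56394344e+00  5.65714876e-05
  1.50802589e+00 -1.88305978e+00]
```

View pics/w1.png

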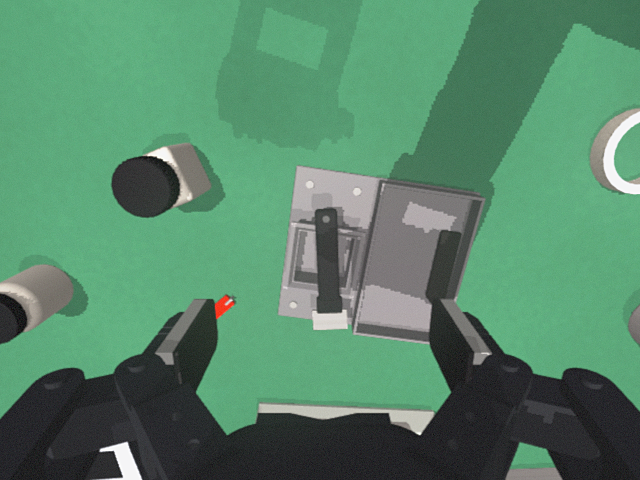

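The wrist view shows the cap centred near (146,186), with the jar body to its right. The caddy spans about (280–484,166–343). The scraper handle runs from (326,210) to (330,310), with its blade at (330,320). Next: contour fits, plus enlarged crops to check them.

Run:
```python
from h import *
f=dict(np.load("pics/w1.npz")); I=f["frame"]; hsv=cv2.cvtColor(I,cv2.COLOR_RGB2HSV)
dark=(hsv[...,2]<70).astype(np.uint8)
n,l,st,c=cv2.connectedComponentsWithStats(dark)
for i in range(1,n):
    if st[i,4]>300: print(i,st[i].tolist(),c[i].round(1))
def cont(m): 
    return max(cv2.findContours(m.astype(np.uint8),0,1)[0],key=cv2.contourArea)[:,0]
m=(l==l[186,146])
P=np.array([ray(f,p,.107)[:2] for p in cv2.convexHull(cont(m))[:,0]])
# top-circle: use hull points on left side (away from body)
A=np.c_[2*P,np.ones(len(P))];s=np.linalg.lstsq(A,(P**2).sum(1),rcond=None)[0]
print("cap",s[:2],np.sqrt(s[2]+s[0]**2+s[1]**2))
m=(l==l[260,327]); r=cv2.minAreaRect(cont(m)); b=cv2.boxPoints(r); print("handle px",b.round(1).tolist()); print(np.array([ray(f,p,.060) for p in b]).round(4).tolist())
up=lambda im,k:cv2.resize(im,None,fx=k,fy=k,interpolation=cv2.INTER_CUBIC)
cv2.imwrite("pics/c1.png",up(I[155:350,270:495],3)[:,:,::-1])
a=up(I[130:225,100:225],4)
s_=np.load("pics/scene0.npz")["frame"][222:277,185:230]; d=np.load("pics/side0.npz")["frame"][183:233,343:383]
pad=lambda x:cv2.copyMakeBorder(x,0,600-x.shape[0],0,0,cv2.BORDER_CONSTANT)
im=np.hstack([pad(a),pad(np.vstack([up(s_,5)]))]); im[380:600,0:0]=0
k=up(d,5)[:220]; im[380:600,0:200]=k
cv2.imwrite("pics/c2.png",im[:,:,::-1])
```

```text
1 [112, 156, 68, 61, 3208] [145.2 185.8]
2 [315, 209, 27, 104, 1564] [328.  264.3]
20 [0, 230, 640, 250, 60765] [320.6 419.2]
42 [0, 294, 27, 50, 987] [ 10.7 318.2]
cap [ 0.427246   -0.19354263] 0.03163377061748502
handle px [[314.6000061035156, 209.10000610351562], [338.70001220703125, 208.5], [341.29998779296875, 311.5], [317.29998779296875, 312.1000061035156]]
[[0.4612, -0.0289, 0.06], [0.4605, -0.0017, 0.06], [0.5912, 0.0033, 0.06], [0.5921, -0.0265, 0.06]]
```

View pics/c1.png

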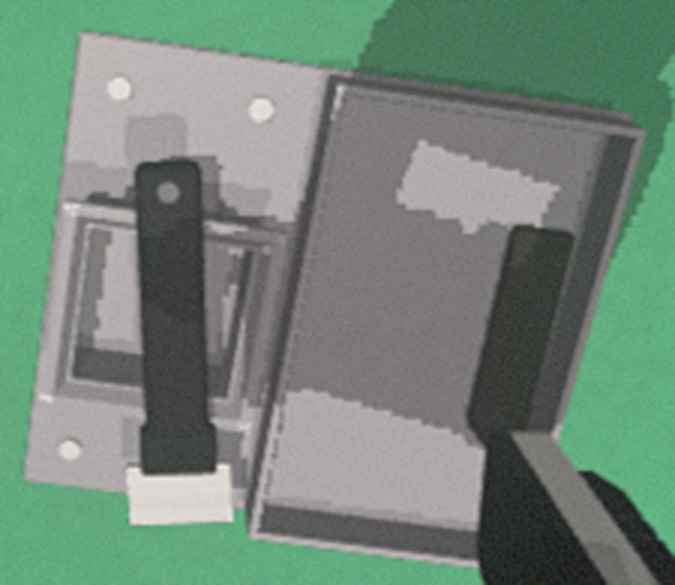

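View pics/c2.png

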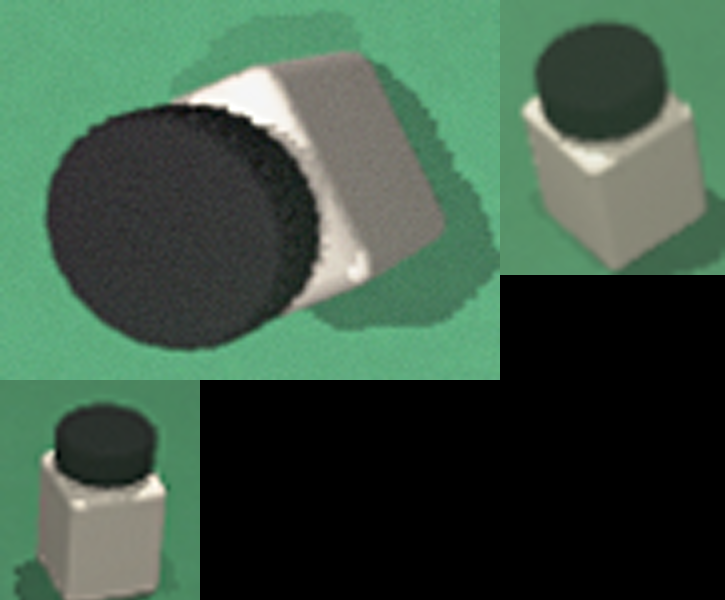

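The crop shows these points (crop px, ×3):
- Plate corners at (80,33) and (25,480).
- Trough top corners at (332,76), (645,130) and (250,537).
- Well rim corners at (63,204) and (40,400).

In the jar crop (×4), the top edge runs (283,95)–(352,240) and the bottom edge (362,55)–(441,220). I'll fit the poses from these.

Run:
```python
from h import *
f=dict(np.load("pics/w1.npz")); I=f["frame"]; hsv=cv2.cvtColor(I,cv2.COLOR_RGB2HSV)
px=np.array([(80,33),(25,480),(332,76),(645,130),(250,537),(63,204),(40,400)])
px=(px+.5)/3-.5+[270,155]
M=np.array([(-106,-118),(106,-118),(-104,-13),(-104,113),(104,-13),(-44.5,-112.5),(44.5,-112.5)])/1000
z=[.005,.005,.032,.032,.032,.046,.046]
W=np.array([ray(f,p,h)[:2] for p,h in zip(px,z)])
mc,wc=M.mean(0),W.mean(0); H=((M-mc)[:,0]+1j*(M-mc)[:,1]).conj()@((W-wc)[:,0]+1j*(W-wc)[:,1])
yaw=np.angle(H); Rc=R.from_euler('z',yaw).as_matrix()[:2,:2]; t=wc-Rc@mc
print("caddy",t.round(4),yaw.round(4),"res mm",((M@Rc.T+t-W)*1000).round(1).tolist())
print("well",t+Rc@[0,-.068],"trough",t+Rc@[0,.05])
J=lambda p:(np.array(p)+.5)/4-.5+[100,130]
for a,b,h in[((283,95),(352,240),.078),((362,55),(441,220),0)]:
    A,B=ray(f,J(a),h)[:2],ray(f,J(b),h)[:2]; d=B-A; print("edge",A,B,"yaw deg",np.degrees(np.arctan2(d[1],d[0])))
for a,h in[((268,66),.078),((368,280),.078)]: print("corner",ray(f,J(a),h)[:2])
# cap circle: use hull pts away from body
m=(hsv[...,2]<70).astype(np.uint8)*0; n,l,_,_=cv2.connectedComponentsWithStats((hsv[...,2]<70).astype(np.uint8)); m=(l==l[186,146]).astype(np.uint8)
h=cv2.findContours(m,0,1)[0][0][:,0]; h=h[h[:,0]<150]
P=np.array([ray(f,p,.107)[:2] for p in h]); s=np.linalg.lstsq(np.c_[2*P,np.ones(len(P))],(P**2).sum(1),rcond=None)[0]
print("cap",s[:2],np.sqrt(s[2]+s[:2]@s[:2]))
k=(l==l[260,327]); 
for r in(215,240,270,290):
    c=np.flatnonzero(k[r,300:350])+300; print("row",r,ray(f,(c.mean(),r),.06).round(4),len(c))
```

```text
caddy [0.5395 0.0481] -0.141 res mm [[-1.2, -1.3], [0.6, -0.8], [2.1, 1.6], [-1.7, 0.3], [0.1, -0.5], [-1.4, 0.7], [1.7, -0.0]]
well [ 0.52994122 -0.01920848] trough [0.54651981 0.0976211 ]
edge [ 0.39785079 -0.17710785] [ 0.43566082 -0.16343491] yaw deg 19.8811141147457
edge [ 0.39265226 -0.18321196] [ 0.44376322 -0.16355474] yaw deg 21.036689980300707
corner [ 0.39055015 -0.18005616]
corner [ 0.44649175 -0.16033221]
cap [ 0.42806528 -0.19642288] 0.029561820133487675
row 215 [ 0.468  -0.0052  0.06  ] 2
row 240 [ 0.498  -0.0148  0.06  ] 21
row 270 [ 0.5357 -0.014   0.06  ] 15
row 290 [ 0.5619 -0.0131  0.06  ] 17
```

```bash
cat >> h.py <<'E'
cad=np.array([.5395,.0481]); cyaw=-.141
def cpt(x,y): c,s=np.cos(cyaw),np.sin(cyaw); return cad+[c*x-s*y,s*x+c*y]
E
python3 - <<'E'
from h import *
q=down(np.pi/2+.03); g=[.547,-.0136]; zt=.050
env.reach([*g,.14],q); env.movel([*g,zt],.1,guard=8); print(env.sense()["position"])
env.close_gripper(60); s=env.sense(); print(s["finger_gap"],s["gripper_force"],s["clock"])
env.movel([*g,.12],.2)
p=cpt(.005,.032); q2=down(np.pi/2+cyaw)
env.reach([*p,.12],q2); env.hold(.1)
shot("wrist","w2"); shot("scene","s2"); s=env.sense(); print(s["finger_gap"],s["gripper_force"],s["clock"],s["position"])
E
```

```text
[ 0.5473886  -0.01367328  0.05064932]
0.2802637367780486 59.392579793930054 4.6917
0.2807349002810801 58.954782485961914 5.85 [0.54885742 0.07805991 0.1194345 ]
```

View pics/w2.png

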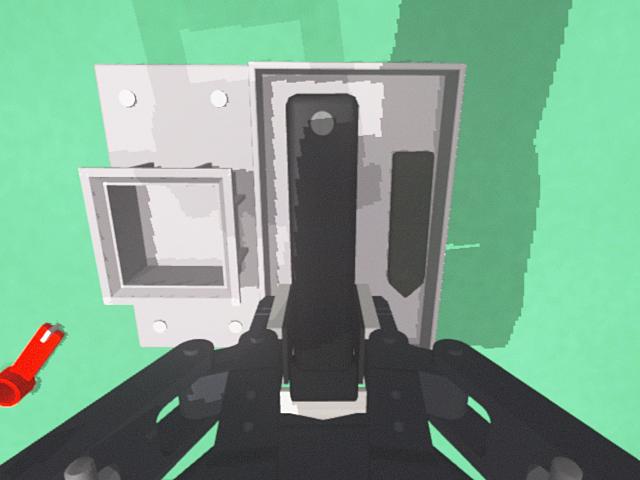

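The scraper is held straight along the trough. The well is clear, with rim corners at about (80,170), (231,168), (240,304) and (104,304). Now I'll lower the scraper, release it and re-measure the well.

Run:
```python
from h import *
p=cpt(.005,.032)
env.movel([*p,.0225],.12,guard=10); print(env.sense()["position"])
env.release(); env.movel([*p,.17],.25)
f=dict(np.load("pics/w2.npz")); W=[ray(f,u,.046)[:2] for u in[(80,170),(231,168),(240,304),(104,304)]]
print("well",np.mean(W,0),cpt(0,-.068),"sides",[np.linalg.norm(W[i]-W[i-1]).round(4) for i in range(4)],[np.degrees(np.arctan2(*(b-a)[::-1])).round(1) for a,b in((W[0],W[3]),(W[1],W[2]))])
# smoother / jar view: move over the jar
q=down(-.5); c=[.4285,-.1975]
env.reach([*c,.20],q); shot("scene","s3"); s=env.sense(); print(s["clock"],s["joints"].round(2))
print("fwd jar corners?",[env.ik([*cpt(0,-.068),.10],down(a)) is not None for a in(-1.0,.4,.5)])
```

```text
[0.54943286 0.07900683 0.0232038 ]
well [ 0.53055224 -0.01899574] [ 0.52994374 -0.01922517] sides [np.float64(0.0878), np.float64(0.0889), np.float64(0.0889), np.float64(0.0897)] [np.float64(-9.1), np.float64(-8.5)]
9.4333 [-0.68  0.23  1.7   0.    1.22 -0.18]
fwd jar corners? [True, True, True]
```

View pics/s3.png

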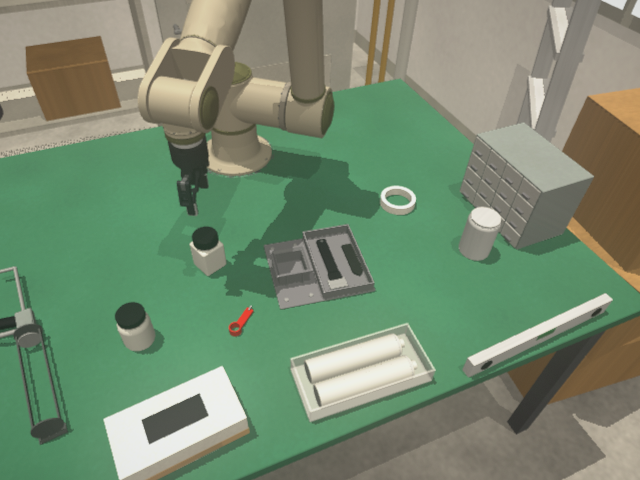

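The scraper lies in the trough at about (330,262), beside the smoother. Now I'll pick up the jar by its cap.

Run:
```python
from h import *
c=[.4285,-.1975]
print(env.movel([*c,.081],.1,guard=8),env.sense()["position"])
env.close_gripper(80); s=env.sense(); print(s["finger_gap"],s["gripper_force"],s["contact_force"],s["clock"])
env.movel([*c,.17],.15)
w=[.5303,-.0191]; env.reach([*w,.17],down(-.5-.506)); env.hold(.1)
shot("wrist","w4"); shot("side","d4"); shot("scene","s4"); s=env.sense(); print(s["finger_gap"],s["contact_force"],s["position"],s["clock"],s["joints"].round(2))
```

```text
False [ 0.42874763 -0.19769433  0.08147715]
0.6811177594450478 84.9787075817585 [ 0.97309324 -0.06341945  7.0224007 ] 11.15
0.6821036031748933 [ 0.60866827  0.01884281 -3.62036226] [ 0.53015554 -0.01996854  0.17001785] 13.0333 [-0.26  0.38  1.57 -0.    1.19  0.75]
```

View pics/w4.png

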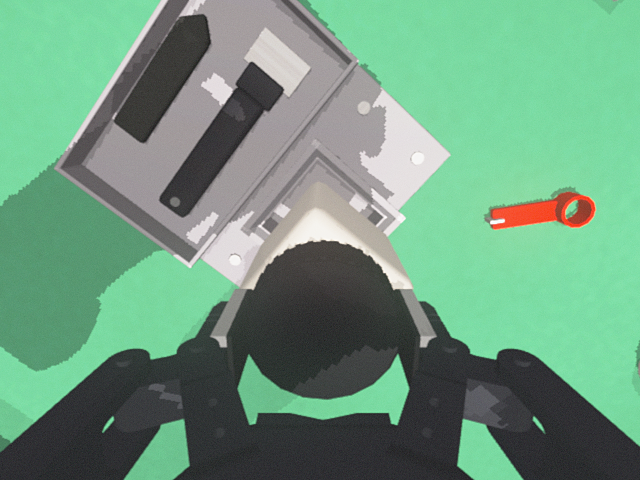

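The jar hangs by its cap, upright over the well. The cap circle is centred near (324,320), and the jar's near corner (319,210) roughly matches the well's diagonal. I'll check the grip offset and yaw numerically.

Run:
```python
from h import *
f=dict(np.load("pics/w4.npz")); zt=.107+.170-.0815
P=np.array([ray(f,p,zt)[:2] for p in[(245,315),(402,315),(324,398),(265,375),(380,377)]])
s=np.linalg.lstsq(np.c_[2*P,np.ones(5)],(P**2).sum(1),rcond=None)[0]; print("cap",s[:2],np.sqrt(s[2]+s[:2]@s[:2]))
I=f["frame"][150:300,220:430]; cv2.imwrite("pics/c4.png",cv2.resize(I,None,fx=3.7,fy=3.7,interpolation=2)[:,:,::-1])
```

```text
cap [ 0.53107007 -0.01961432] 0.02931427674903203
```

View pics/c4.png

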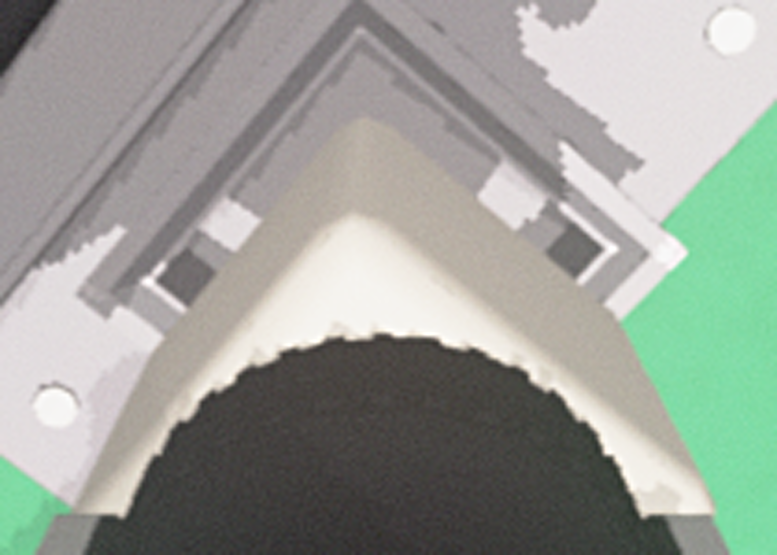

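The cap centre is within 1 mm of the well axis, and the jar edges are parallel to the well's. I'll lower it in.

Run:
```python
from h import *
w=[.5303-.0008,-.0191+.0]
env.movel([*w,.135],.15)
print(env.movel([*w,.0835],.04,guard=12)); s=env.sense(); print(s["position"],s["contact_force"],s["clock"],s["finger_gap"])
env.hold(.3); s=env.sense(); print(s["position"],s["contact_force"],s["ft_torque"])
```

```text
True
[ 0.5295284  -0.01928946  0.08700316] [0.00864902 0.24273063 3.9791782 ] 14.5167 0.680981618767469
[ 0.52950726 -0.0192908   0.08697697] [-0.78257553 -0.97830084  5.4949904 ] [0.06176404 0.25340911 0.03863766]
```

Run:
```python
from h import *
p=env.sense()["position"]; print(env.movel([p[0],p[1],p[2]-.002],.02,guard=12)); s=env.sense(); print(s["position"],s["contact_force"]); env.hold(.3)
env.close_gripper(110)
j=np.array(env.sense()["joints"]); 
for a in(.3,.6,.9,1.2,1.5):
    k=j.copy(); k[5]=j[5]-a; env.set_joints(k); s=env.sense(); print(a,s["clock"],s["position"].round(4),s["contact_force"].round(1),s["ft_torque"].round(2),s["finger_gap"].round(3))
env.hold(.3); s=env.sense(); print(s["joints"][5]-j[5]); shot("wrist","w5"); shot("side","d5")
```

```text
False
[ 0.52984867 -0.01935681  0.08694737] [-7.97256717  0.8229736  16.95539619]Traceback (most recent call last):
  File "<stdin>", line 6, in <module>
AttributeError: 'float' object has no attribute 'round'
```

Run:
```python
from h import *
j=np.array(env.sense()["joints"]); print(j[5]); j[5]+=.3
for a in(.6,.9,1.2,1.5):
    k=j.copy(); k[5]=j[5]-a; env.set_joints(k); s=env.sense(); print(a,s["clock"],np.round(s["position"],4),np.round(s["contact_force"],1),np.round(s["ft_torque"],2),round(s["finger_gap"],3))
env.hold(.3); print(env.sense()["joints"][5]); shot("wrist","w5"); shot("side","d5")
```

```text
0.4520941228872349
0.6 16.3583 [ 0.5308 -0.0197  0.0883] [0.1 0.2 5.1] [0.06 0.19 0.09] 0.676
0.9 16.75 [ 0.5309 -0.0196  0.0886] [-1.2  0.3  7.6] [0.1  0.33 0.04] 0.67
1.2 17.1417 [ 0.531  -0.0197  0.0886] [-0.4  0.1  8.8] [ 0.16  0.25 -0.01] 0.672
1.5 17.5333 [ 0.5309 -0.0196  0.0886] [-0.5  0.3  8.7] [0.05 0.26 0.12] 0.676
-0.7431022361064196
```

View pics/w5.png

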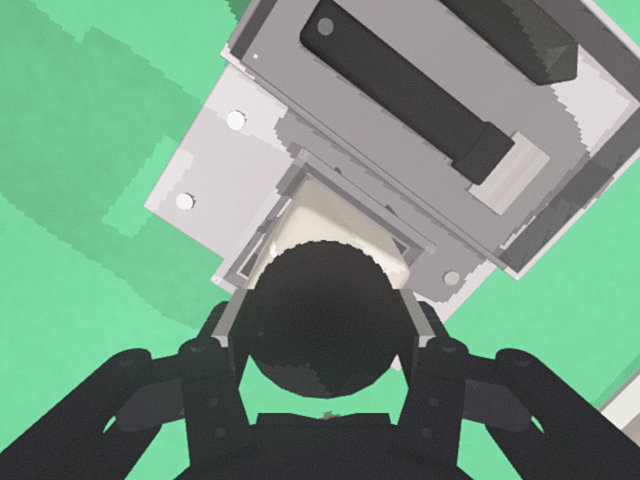

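The jar sits down in the well, turned slightly to its stop, and the scraper is undisturbed. I'll lift a little first and use the carried weight to check that the jar stays behind.

Run:
```python
from h import *
p=env.sense()["position"]
env.movel([p[0],p[1],p[2]+.006],.02); env.hold(.3); f=env.sense()["contact_force"]; print(f)
if f[2]>-2.2:
    env.movel([p[0],p[1],p[2]+.031],.04); env.hold(.5); s=env.sense(); print(s["contact_force"],s["position"],s["gripper_force"],s["clock"])
    shot("side","d6"); w=shot("wrist","w6"); S=shot("scene","s6")
    a=S["frame"][200:300,200:340]; d=np.load("pics/d6.npz")["frame"][195:295,270:400]
    up=lambda x,h:cv2.resize(x,(400,h),interpolation=2)
    cv2.imwrite("pics/m6.png",np.vstack([np.hstack([up(a,300),up(d,300)]),np.hstack([cv2.resize(w["frame"],(400,300)),np.zeros((300,400,3),np.uint8)])])[:,:,::-1])
```

```text
[ 0.84468226  0.93640812 -0.39567478]
[ 0.11712497  1.19053186 -0.74746507] [ 0.53091689 -0.01963928  0.11956845] 117.25738137960434 20.0083
```

View pics/m6.png

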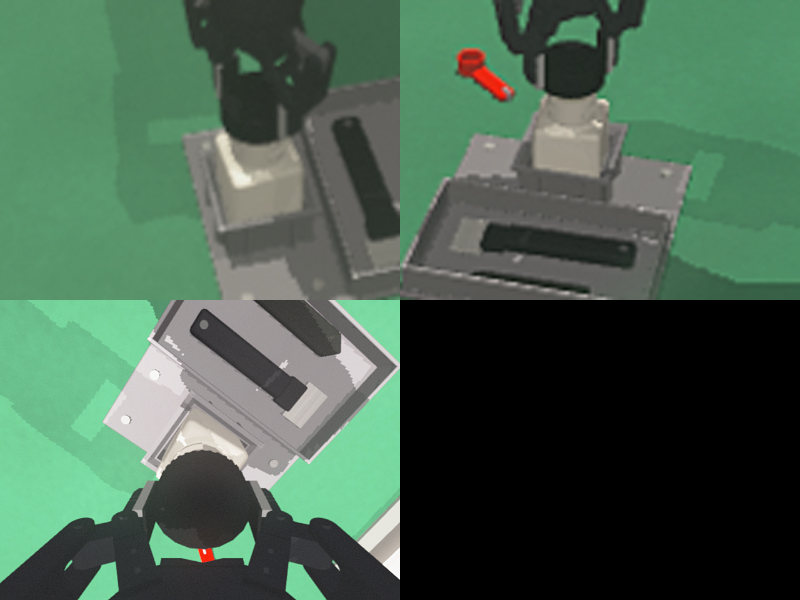

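The cap is held level above the open neck, with its lower edge about 12 mm above the mouth by the numbers. The jar is seated and the scraper is flat in the trough, so I'm handing in.

```bash
python3 -c "
from bench import env
print(env.hand_in())"
```

```text
the job is handed in; nothing more can be done
None
```

I handed the job in at about 20 s of the allowed 54 s, and no verdict came back. The scraper is flat in the trough, the jar is seated in the well, and the unscrewed cap is held level about 12 mm above the open mouth.

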